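# Unscrew the lid of the screw jar

## Task

The wood screws are in the jar with the orange lid. Unscrew that lid and lift it off, then set it down gently, right way up, on the cork mat. Leave the blue-lidded jar alone.

Things in the scene. Friction and masses are not known exactly. Their poses are not given: they have to be found in the camera images.
- orange_lid_center (a point): Centre (half-way up) of the orange screw lid: round, ribbed edge, 60 mm across, 30 mm high, 60 g, open below; z up. On the jar its underside is 81 mm above the bench. It turns easily, anticlockwise from above, without rising; from its start it is free to lift after about 55 degrees and stops at about 85, so one 70 degree twist frees it; before that inner lugs hold it. 30 N of grip is enough.
- screw_jar: Grey jar under the orange lid: round body 55 mm across on a round wooden foot 90 mm across, 12 mm high, screwed to the bench (cannot move). Origin on the bench under the foot's centre, z up through the lid's centre. At the start the lid's x axis lies within 5 degrees of the jar's. Rim 106 mm above the bench; the lid must rise 25 mm to be clear of it.
- mat_top (a point): Centre of the upper face of the square cork mat, 130 x 130 mm, 4 mm thick, fixed to the bench; z up, x and y along its sides.
- blue_lid_center (a point): Centre (half-way up) of the blue lid, of the same shape and size as the orange one, on a second grey jar exactly like the first; leave it alone.

How it is judged (in metres and radians):
On the way, in this order (a step that is already met when the one before it is completed fails the run):
1. the orange lid has been turned loose while still on its jar (angle between the x axis of orange_lid_center and the x axis of screw_jar, either way round above 0.85 rad and z of orange_lid_center in the frame of screw_jar below 0.106 m), for 0.1 s.
2. the orange lid has been lifted clear of the jar (z of orange_lid_center in the frame of screw_jar above 0.125 m), for 0.1 s.
At the end, for the whole second after the job is handed in: the orange lid lies at rest and released on the cork mat, its centre within 50 mm of the mat's centre along each side, right way up within 10 degrees, and the blue lid is on its jar where it was (within 15 mm) (x of orange_lid_center in the frame of mat_top between -0.05 and 0.05 m and y of orange_lid_center in the frame of mat_top between -0.05 and 0.05 m and z of orange_lid_center in the frame of mat_top between 0.01 and 0.02 m and angle between orange_lid_center's own z axis and vertical below 0.17 rad and linear speed of orange_lid below 0.02 m/s and distance of blue_lid_center from where it was at the start of the episode below 0.015 m); the robot touches nothing.
It fails at once if the blue lid is taken off its jar (moved by 15 mm) (distance of blue_lid_center from where it was at the start of the episode above 0.015 m).
It fails at once if the blue lid is handled (fingers press on it with over 5 N) (contact force between the fingers and blue_lid above 5 N).
It fails at once if the orange lid is dropped (it falls faster than 0.9 m/s, about 40 mm, out of the fingers) (linear speed of orange_lid above 0.9 m/s and contact force between the fingers and orange_lid below 0.1 N).
It also fails if it takes over 38 s, if anything falls off the work surface, if the arm or the gripper's body presses on something with over 40 N, if the wrist force passes 120 N, or if a joint passes its speed limit or range.

## Robot

A 7-joint arm with a two-finger parallel gripper is mounted at the origin on the work surface; the furniture and walls round the work are solid. World frame = base frame: x ahead of the robot, y to its left, z up, the work surface at z = 0. Lengths are in m, angles in degrees, forces in N, time in s.
With the tool pointing down it reaches from about 0.35 to 0.775 m from the base axis. Payload 3.1 kg.
Tool frame: the origin (TCP) lies on the centre line of the jaws, within the pads' length; the fingertips stand 17 mm ahead of it and the grasp point (between the pads) lies 2 mm behind it (robot.tip_reach is the distance from the TCP to the fingertips, in m); z points along the fingers, y is the line along which they close (so a half turn about z gives the same grasp; the last joint's range is limited). The gripper opens to 85 mm and grips with 20 to 120 N. Pads are 22 mm wide; open, the fingers measure 114 mm over their backs; the gripper's body (76 mm by 85 mm) begins 54 mm behind the grasp point. The pads swing forward as they close: fully open they stand 13 mm farther back than shut.
Start: joints at [-76.186, 17.813, 0.802, 86.603, -0.252, 75.585, -1.558], TCP at [0.153, 0.528, 0.248] pointing down, gripper open.
Joint ranges: [-154.91, 154.91], [-16.99, 109.72], [-72.82, 74.43], [7.12, 147.25], [-82.49, 262.49], [11.32, 116.49], [-174.64, 174.64]. Speed limits (degrees/s): [159.86, 159.86, 180, 180, 180, 180, 180].

## Interface

Orientations are given as [roll, pitch, yaw] about the fixed x, y, z axes, in that order (R = Rz(yaw) Ry(pitch) Rx(roll)).
In Python, from station import robot, fingers, vision, workorder, recognise gives the robot as it stands. Calls block until the motion is done:
- robot.move_to(position, orientation): joint-space move of the TCP to a pose.
- robot.line_to(position, orientation=None, velocity=0.15, f_stop=None): straight line of the TCP; orientation=None keeps the orientation; velocity is the mean speed in m/s. With f_stop (N) it stops when the force on the tool has changed by that much, and returns True; else False.
- robot.move_j(angles): joint-space move.
- fingers.gripper_to(opening, force=None): opening from 0.0 (shut) to 1.0 (fully open); force is the grip in N (None keeps the last); returns when the fingers have stopped.
- robot.pause(seconds).
- robot.inverse_kinematics(position, orientation): joint angles nearest the present ones, or None.
- vision.grab_frame(name): name is "scene" or "top" or "wrist"; returns the picture (420x560x3 uint8, red, green, blue); there is no depth.
- vision.calibration(name): a dict with "mtx" (3x3 intrinsics, pixels), "extrinsics" (4x4, takes a point from world to camera coordinates); the wrist camera has in their place "T_tool_cam" (4x4, takes a point from camera to tool coordinates, whose origin is the TCP and whose axes are the flange's). Camera axes: x right, y up, looking along -z (the intrinsics and any distortion apply to the point x, -y, -z); pixel columns grow to the right and rows downward; lengths in m; the calibration is good to about 2 mm. The wrist camera is an equidistant fisheye: a pixel r from the principal point sees the ray r / f radians off the axis. A picture is of the moment at which its call begins: read the wrist's pose just before it. calibration takes no time and is no camera call.
A pose or a line that the arm cannot do raises robot.PlanningError and nothing moves.
- workorder.close_job(): hands the job in; it is judged then, once.
Trained networks look in the newest picture that a camera, given by its name, has taken for a name from the list of things; names that differ only in an ending like _2 or _b are one class to them, and where a whole thing is asked for, a point or a joint stands for the part that bears it (a point fixed in the world has none). Each returns a list of dicts, best first, with "p" (0 to 1); they miss things now and then, are a little off and sometimes report something else, mostly with a low value. They report only what shows in the picture. A call takes as long as a camera call.
- recognise(label, camera): "rect" ([centre column, centre row, width, height] in pixels, round what is visible of it).
Readings, each from a call of its own:
- robot.current_time_s(): time.
- robot.current_joint_positions(): joint angles.
- robot.current_dq(): joint speeds.
- robot.current_joint_torque(): joint torques, N m.
- robot.current_tool_pos(): TCP position.
- robot.current_eef_rot(): TCP orientation.
- robot.current_contact_force(): force on the tool from outside, world axes, zero at the start.
- robot.current_torque(): the same for the moment, N m.
- robot.current_finger_gap(): opening from 0.0 (shut) to 1.0 (fully open).
- robot.current_gripper_force(): force on a finger pad.
Only numpy, scipy, OpenCV 4.12 (cv2) and the standard library are available. Lean on these libraries where they do the work, as an engineer would, in place of code of your own. Each camera call takes 0.05 s, during which the arm holds its last target. There are 200 camera calls.

## Working session

There is one attempt and no reset: what is moved stays moved. The work goes in short steps, each a Python script; the robot and the scene stay as the last script left them, time stands still between calls to the robot, and variables do not carry over. Pictures are saved under pics/ and viewed, at most 10 in all, crops included, and the job is handed in when it is done.

```bash
ls; mkdir -p pics
python3 - <<'E'
from station import robot, fingers, vision, workorder, recognise
import cv2, numpy as np
ims=[]
for c in ["scene","top"]:
    im=vision.grab_frame(c); ims.append(im)
    cal=vision.calibration(c); print(c,{k:np.round(v,4).tolist() if not isinstance(v,str) else v for k,v in cal.items()})
    for l in ["orange_lid_center","blue_lid_center","mat_top","screw_jar"]:
        print(l,[(round(d["p"],2),np.round(d["rect"],1).tolist()) for d in recognise(l,c)])
for c,im in zip("st",ims): cv2.imwrite(f"pics/{c}0.png",im[:,:,::-1])
print(robot.current_time_s(),robot.current_eef_rot(),robot.current_tool_pos())
print({k:np.round(v,4).tolist() for k,v in vision.calibration("wrist").items()})
E
```

```text
pics
scene {'mtx': [[386.5968, 0.0, 283.7532], [0.0, 386.5968, 208.904], [0.0, 0.0, 1.0]], 'extrinsics': [[-0.8495, -0.5272, 0.0206, 0.4348], [0.3829, -0.5893, 0.7114, -0.2653], [-0.3629, 0.6123, 0.7025, -0.7316], [0.0, 0.0, 0.0, 1.0]]}
orange_lid_center [(0.68, [211.6, 240.2, 34.0, 28.8])]
blue_lid_center [(0.56, [291.9, 164.9, 24.2, 24.9])]
mat_top [(0.55, [328.6, 230.9, 68.9, 50.4])]
screw_jar [(0.66, [216.8, 265.1, 41.6, 36.9])]
top {'mtx': [[545.4724, 0.0, 285.3379], [0.0, 545.4724, 213.6615], [0.0, 0.0, 1.0]], 'extrinsics': [[-0.0943, -0.9955, -0.0003, 0.0219], [0.9709, -0.092, 0.221, -0.5452], [-0.22, 0.0206, 0.9753, -0.8358], [0.0, 0.0, 0.0, 1.0]]}
orange_lid_center []
blue_lid_center [(0.75, [358.3, 182.1, 38.8, 44.1])]
mat_top [(0.87, [328.5, 281.6, 85.2, 87.1])]
screw_jar [(0.56, [179.6, 205.2, 45.8, 48.3])]
0.5 [-1.79995423e+02  2.41973980e-03  1.63801449e+02] [0.15344183 0.52814498 0.24826987]
{'mtx': [[325.1923, 0.0, 277.3957], [0.0, 325.1923, 209.0731], [0.0, 0.0, 1.0]], 'T_tool_cam': [[0.0006, 0.9606, 0.278, 0.07], [1.0, -0.0005, -0.0003, 0.0], [-0.0001, 0.278, -0.9606, -0.1254], [0.0, 0.0, 0.0, 1.0]]}
```

View pics/s0.png

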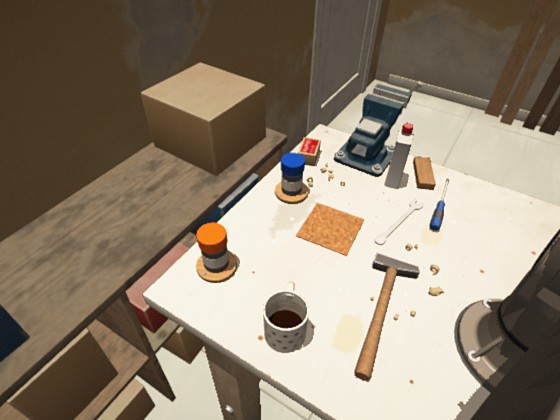

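View pics/t0.png

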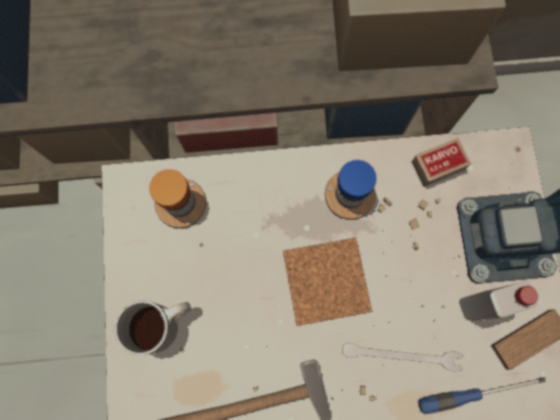

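The scene picture shows the orange lid at about (212,240), the blue lid at (292,165), the mat at (330,229) and a mug at (286,320). The top picture shows the orange lid at (171,189), the blue lid at (356,181) and the mat at (328,281). Next I'll triangulate these and take a close look with the wrist camera.

```bash
cat > h.py <<'E'
from station import robot, fingers, vision, workorder, recognise
import cv2, numpy as np
from scipy.spatial.transform import Rotation as R
from scipy.optimize import least_squares
def blob(im,lo,hi,smin=150,vmin=70):
    h=cv2.cvtColor(im,cv2.COLOR_RGB2HSV)
    m=cv2.inRange(h,(lo,smin,vmin),(hi,255,255))
    n,_,st,ce=cv2.connectedComponentsWithStats(m)
    i=1+np.argmax(st[1:,4]); x,y,w,hh,a=st[i]
    return [x+w/2-.5,y+hh/2-.5],[x,y,w,hh,a]
def ray(c,uv,pose=None):
    k=vision.calibration(c); M=k["mtx"]
    a=(np.array(uv)-M[:2,2])/[M[0,0],M[1,1]]
    if c=="wrist":
        r=np.hypot(*a); d=np.r_[a/r*np.sin(r),np.cos(r)]; d=d*[1,-1,-1]
        T=np.eye(4); T[:3,3]=pose[0]; T[:3,:3]=R.from_euler("xyz",pose[1],degrees=True).as_matrix()
        W=T@k["T_tool_cam"]
    else:
        d=np.r_[a,1]*[1,-1,-1]; W=np.linalg.inv(k["extrinsics"])
    d=W[:3,:3]@d; return W[:3,3],d/np.linalg.norm(d)
def tri(rays):
    P=[np.eye(3)-np.outer(d,d) for _,d in rays]
    x=np.linalg.solve(sum(P),sum(p@o for p,(o,_) in zip(P,rays)))
    return x,[float(np.linalg.norm(p@(x-o))) for p,(o,_) in zip(P,rays)]
def pose(): return robot.current_tool_pos(),robot.current_eef_rot()
E
python3 - <<'E'
from h import *
s,t=[cv2.imread(f"pics/{c}0.png")[:,:,::-1].copy() for c in "st"]
for n,lo,hi,sm in [("orange",5,16,220),("blue",108,125,200)]:
    a,ra=blob(s,lo,hi,sm);b,rb=blob(t,lo,hi,sm); x,e=tri([ray("scene",a),ray("top",b)])
    print(n,ra,rb,x.round(4),np.round(e,4))
# mat corners (from pictures)
x,e=tri([ray("scene",[328.6,230.9]),ray("top",[328.5,281.6])]);print("mat",x.round(4),np.round(e,4))
for uv in [(284,249),(356,239),(371,314),(294,324)]:
    o,d=ray("top",uv); print((o+d*(0.004-o[2])/d[2]).round(4))
for uv in [(148,328),(430,355)]:
    o,d=ray("top",uv); print("mug/wrench",(o+d*(0.06-o[2])/d[2]).round(3))
E
```

```text
Traceback (most recent call last):
  File "h.py", line 9, in blob
    i=1+np.argmax(st[1:,4]); x,y,w,hh,a=st[i]
        ~~~~~~~~~^^^^^^^^^^
ValueError: attempt to get argmax of an empty sequence
```

Run:
```python
from h import *
s,t=[cv2.imread(f"pics/{c}0.png")[:,:,::-1].copy() for c in "st"]
hs=[cv2.cvtColor(i,cv2.COLOR_RGB2HSV) for i in (s,t)]
print(hs[0][236,212],hs[0][245,200],hs[1][189,171],hs[1][181,356],hs[0][163,292],hs[1][204,182],hs[1][281,328])
for n,lo,hi,sm,v in [("orange",5,16,185,120),("blue",105,128,150,50)]:
    a,ra=blob(s,lo,hi,sm,v);b,rb=blob(t,lo,hi,sm,v); x,e=tri([ray("scene",a),ray("top",b)])
    print(n,ra,rb,x.round(4),np.round(e,4))
x,e=tri([ray("scene",[328.6,230.9]),ray("top",[328.5,281.6])]);print("mat",x.round(4),np.round(e,4))
for uv in [(284,249),(356,239),(371,314),(294,324)]:
    o,d=ray("top",uv); print((o+d*(0.004-o[2])/d[2]).round(4))
for uv in [(148,328)]:
    o,d=ray("top",uv); print("mug",(o+d*(0.09-o[2])/d[2]).round(3))
```

```text
[ 15 228 248] [ 10 255 107] [ 15 155 188] [109 157 143] [109 217 194] [ 10 164  70] [ 13 127 154]Traceback (most recent call last):
  File "<stdin>", line 6, in <module>
  File "h.py", line 9, in blob
    i=1+np.argmax(st[1:,4]); x,y,w,hh,a=st[i]
        ~~~~~~~~~^^^^^^^^^^
    return _wrapfunc(a, 'argmax', axis=axis, out=out, **kwds)
    return bound(*args, **kwds)
ValueError: attempt to get argmax of an empty sequence
```

Run:
```python
from h import *
for n,a,b in [("orange",(211.8,239.5),(172,190.5)),("blue",(292,165.5),(356,182.5)),("mat",(330,228.5),(327.8,281.3))]:
    x,e=tri([ray("scene",a),ray("top",b)]); print(n,x.round(4),np.round(e,4))
for uv in [(284,249),(356,239),(371,314),(294,324)]:
    o,d=ray("top",uv); print((o+d*(0.004-o[2])/d[2]).round(4))
o,d=ray("top",(148,328)); print("mug",(o+d*(0.09-o[2])/d[2]).round(3))
```

```text
orange [0.5946 0.1493 0.0878] [0.0006 0.0006]
blue [ 0.5794 -0.1465  0.0919] [0.0011 0.0011]
mat [ 0.4346 -0.0923 -0.0054] [0.0005 0.0005]
[ 0.4956 -0.0226  0.004 ]
[ 0.5013 -0.1484  0.004 ]
[ 0.3719 -0.1578  0.004 ]
[ 0.3677 -0.0274  0.004 ]
mug [0.381 0.195 0.09 ]
```

Run:
```python
from h import *
for y in range(-180,180,15):
    q=[robot.inverse_kinematics([.595,.149,z],[180,0,yy]) for z,yy in((.102,y),(.102,y+70),(.2,y+70),(.2,y))]
    m=robot.inverse_kinematics([.434,-.089,.026],[180,0,y+70])
    if all(v is not None for v in q) and m is not None: print(y,np.round([q[0][6],q[1][6],q[2][6],m[6]],0),np.round(q[0],0))
```

```text
-180 [ 84. 148. 149. 132.] [-30.  33.  21.  88. -13.  62.  84.]
-165 [  97.  162.  163. -135.] [-27.  32.  17.  88. -10.  61.  97.]
-150 [111. 144. 149. 173.] [-26.  32.  15.  88.  -9.  61. 111.]
-135 [ 125. -138. -144. -105.] [-25.  32.  13.  88.  -8.  61. 125.]
-120 [ 139. -123. -129.  -90.] [-23.  32.  10.  88.  -6.  61. 139.]
-105 [ 153. -108. -114.  -75.] [-21.  32.   7.  88.  -4.  61. 153.]
-90 [167. -93. -99. -60.] [-19.  32.   5.  88.  -3.  61. 167.]
-75 [-148.  -92.  -95.  -48.] [ -54.   46.   64.   89.  -43.   72. -148.]
-60 [-133.  -77.  -81.  -31.] [ -54.   46.   64.   89.  -43.   72. -133.]
-45 [-118.  -62.  -66.  -16.] [ -54.   46.   64.   89.  -43.   72. -118.]
-30 [-103.  -45.  -50.   -1.] [ -54.   46.   64.   89.  -43.   72. -103.]
-15 [-101.  -29.  -33.   14.] [ -42.   36.   40.   89.  -25.   64. -101.]
0 [-87. -16. -19.  29.] [-41.  36.  38.  89. -24.  64. -87.]
15 [-72.  -2.  -6.  44.] [-41.  36.  38.  89. -24.  64. -72.]
30 [-56.  12.   8.  59.] [-41.  36.  40.  89. -25.  64. -56.]
45 [-39.  26.  22.  73.] [-44.  38.  44.  89. -28.  65. -39.]
60 [-25.  40.  36.  88.] [-43.  37.  43.  89. -27.  65. -25.]
75 [-11.  53.  50. 100.] [-42.  36.  40.  89. -25.  64. -11.]
90 [  3.  67.  64. 108.] [-41.  36.  38.  89. -24.  64.   3.]
105 [ 17.  80.  79. 118.] [-39.  35.  36.  89. -22.  63.  17.]
120 [ 30.  93.  92. 131.] [-38.  35.  33.  88. -21.  63.  30.]
135 [ 44. 107. 106. 147.] [-36.  34.  31.  88. -19.  63.  44.]
150 [ 58. 121. 120. 164.] [-35.  34.  29.  88. -17.  62.  58.]
165 [ 72. 135. 135. 124.] [-33.  33.  26.  88. -16.  62.  72.]
```

Run:
```python
from h import *
rs=[]; ims=[]
for i,y in enumerate((160,90)):
    robot.move_to([.595,.149,.20],[180,0,y]); p=pose(); im=vision.grab_frame("wrist")
    cv2.imwrite(f"pics/w{i}.png",im[:,:,::-1]); np.save(f"p{i}.npy",np.array(p)); ims.append(im)
    print(np.round(p,4).tolist(),[(round(d["p"],2),np.round(d["rect"],1).tolist()) for d in recognise("orange_lid_center","wrist")])
cv2.imwrite("pics/w01.png",cv2.resize(np.hstack(ims)[:,:,::-1],(800,300)))
print(robot.current_time_s())
```

```text
[[0.5945, 0.1511, 0.2], [179.9368, -0.0493, 160.1646]] [(0.72, [277.9, 214.2, 91.2, 88.1])]
[[0.5949, 0.1494, 0.2], [-179.995, -0.0082, 90.0935]] [(0.87, [276.8, 211.4, 91.6, 86.0])]
3.8333
```

View pics/w0.png

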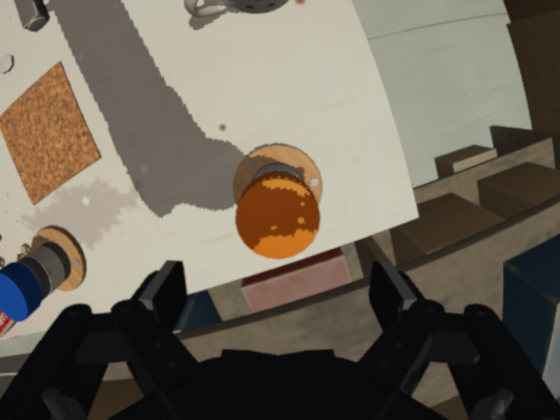

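View pics/w1.png

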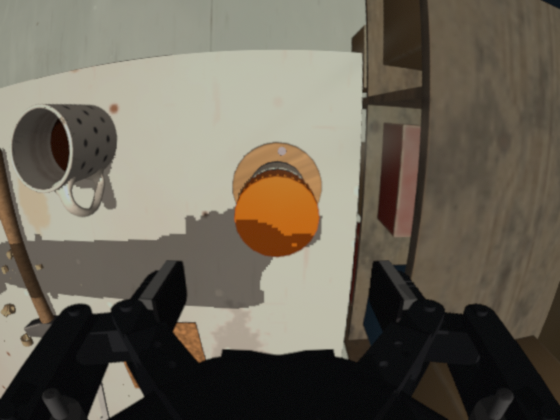

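Both wrist pictures show the orange lid in the middle, centre about (278,215) in the first and (277,213) in the second. The mug and the blue jar are well clear of it.

Run:
```python
from h import *
p=[np.load(f"p{i}.npy") for i in (0,1)]
w=[ray("wrist",(278,215),p[0]),ray("wrist",(277,213.5),p[1])]
print(tri(w)); x,e=tri(w+[ray("scene",(211.8,239.5)),ray("top",(172,190.5))]);print(x,e)
for o,d in w: print((o+d*(.1-o[2])/d[2]).round(4))
# mat corners in w0, centre from diagonals
c=np.array([(60,62),(101,156),(36,204),(-4,118)])
for uv in c:
    o,d=ray("wrist",uv,p[0]); print("mat",(o+d*(.004-o[2])/d[2]).round(4))
```

```text
(array([0.59480982, 0.15177357, 0.09927519]), [0.000805672809182191, 0.0008056728091820803])
[0.59539575 0.14946652 0.08850284] [0.0027478689515658666, 0.0016057812781628642, 0.0005048511641177169, 0.001606005928257933]
[0.5941 0.1525 0.1   ]
[0.5953 0.1513 0.1   ]
mat [ 0.368  -0.0294  0.004 ]
mat [ 0.4933 -0.0171  0.004 ]
mat [ 0.5062 -0.1403  0.004 ]
mat [ 0.3753 -0.1589  0.004 ]
```

Run:
```python
from h import *
P=[.595,.1513]
robot.move_to([*P,.15],[180,0,90])
print("hit",robot.line_to([*P,.102],[180,0,90],velocity=.08,f_stop=12))
print(np.round(pose(),4).tolist())
fingers.gripper_to(0.0,force=40)
print("gap",robot.current_finger_gap(),robot.current_gripper_force(),np.round(robot.current_contact_force(),1))
for y in range(98,163,8):
    robot.move_to([*P,.102],[180,0,y])
    print(y,np.round(robot.current_eef_rot()[2],1),np.round(robot.current_tool_pos(),4),np.round(robot.current_contact_force(),1),round(float(robot.current_torque()[2]),2))
print(robot.current_finger_gap(),robot.current_gripper_force(),robot.current_time_s(),np.round(robot.current_joint_positions(),0))
```

```text
hit False
[[0.5952, 0.1512, 0.1021], [179.9808, 0.0078, 89.9917]]
gap 0.6960290415803805 44.90450239274651 [-1.4 -0.1  4.4]
98 97.8 [0.5954 0.1511 0.1029] [-2.8 -0.9  5.5] 0.09
106 105.7 [0.5955 0.1512 0.1029] [-1.5 -0.8  7.6] 0.05
114 113.7 [0.5955 0.1512 0.1029] [-2.7 -0.4  5.9] 0.11
122 121.7 [0.5955 0.1514 0.1029] [-1.5 -0.1  5.4] 0.0
130 129.7 [0.5955 0.1513 0.1029] [-1.5  0.3  5.8] 0.02
138 137.7 [0.5954 0.1514 0.1029] [-1.4 -0.4  6.1] 0.02
146 145.7 [0.5955 0.1514 0.1029] [-1.3  0.5  6.2] 0.08
154 153.7 [0.5954 0.1514 0.1029] [-1.2 -0.7  5.2] 0.14
162 161.7 [0.5955 0.1515 0.1029] [-2.   0.6  5.8] 0.04
0.6890674070725363 45.16992617631331 7.5083 [-31.  33.  22.  88. -13.  62.  66.]
```

Run:
```python
from h import *
robot.pause(0.2)
P=[.595,.1513]; yw=[180,0,162]
print("hit",robot.line_to([*P,.115],yw,velocity=.05,f_stop=15),np.round(robot.current_contact_force(),1))
print("hit",robot.line_to([*P,.19],yw,velocity=.1,f_stop=20),np.round(robot.current_contact_force(),1),robot.current_finger_gap(),robot.current_gripper_force())
print(robot.current_time_s(),pose())
im=vision.grab_frame("scene");a=im[120:300,150:400];vision.grab_frame("wrist")
b=vision.grab_frame("wrist")
cv2.imwrite("pics/lift.png",np.hstack([cv2.resize(a,(400,300)),cv2.resize(b,(400,300))])[:,:,::-1])
```

```text
hit False [-0.1  0.7 -1.4]
hit False [-0.2  0.2 -0.3] 0.6880897947097432 44.43201176589355
9.0167 (array([0.59440256, 0.15125708, 0.18918599]), array([-1.79952277e+02, -8.34275686e-02,  1.62000161e+02]))
```

View pics/lift.png

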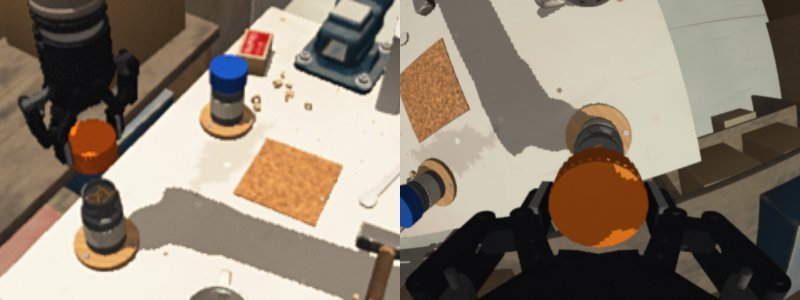

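The lid is in the jaws, clear of the jar, and the mat is free. Next I move over it and lower until contact.

Run:
```python
from h import *
M=[.435,-.088]; yw=[180,0,162]
robot.line_to([*M,.19],yw,velocity=.15)
robot.line_to([*M,.045],yw,velocity=.1)
robot.pause(.2)
print(np.round(robot.current_contact_force(),1))
print("hit",robot.line_to([*M,.021],yw,velocity=.02,f_stop=5),np.round(robot.current_contact_force(),1),np.round(pose(),4).tolist())
fingers.gripper_to(1.0)
print(robot.current_finger_gap(),robot.current_tool_pos(),np.round(robot.current_contact_force(),1))
print(robot.line_to([*M,.15],yw,velocity=.08,f_stop=15)); robot.pause(.3)
a=vision.grab_frame("scene")[120:300,150:400]; p=pose(); b=vision.grab_frame("wrist"); np.save("p2.npy",np.array(p))
cv2.imwrite("pics/end.png",np.hstack([cv2.resize(a,(400,300)),cv2.resize(b,(400,300))])[:,:,::-1])
print(robot.current_time_s(),p)
```

```text
[ 0.1 -0.5 -0.8]
hit True [-1.3 -0.6  4.1] [[0.4349, -0.088, 0.0258], [179.9917, -0.0471, 161.9998]]
1.0032067059739527 [ 0.43374329 -0.08765266  0.02502898] [0.1 0.1 0. ]
False
16.425 (array([ 0.4349187 , -0.08801652,  0.14988926]), array([-1.79993144e+02, -1.49328592e-02,  1.61996757e+02]))
```

View pics/end.png

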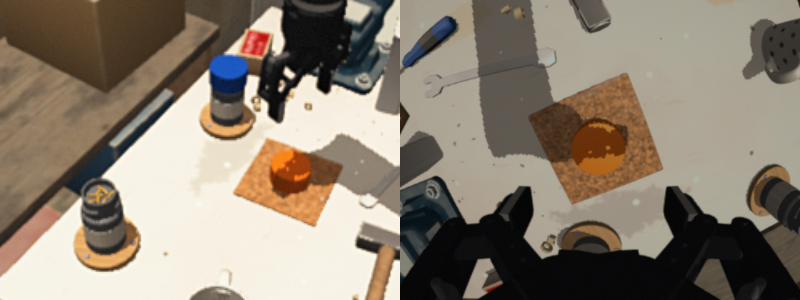

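The lid lies flat at the centre of the mat, upright and released. The blue jar is untouched and the gripper is clear of everything.

```bash
python3 -c "
from station import workorder
print(workorder.close_job())"
```

```text
the job is handed in; nothing more can be done
None
```

The orange lid is unscrewed and set down, right way up, at the centre of the cork mat. The blue-lidded jar was left alone. I handed the job in at about 16.4 s of the 38 s allowed; no verdict came back.

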